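# Find the hidden catch of the power unit and open its battery door

### The job

One of the five flush grey squares on the front of the white power unit is a hidden catch that opens the blue battery door; they all look the same. Gently feel across the squares with the fingertips, press the one that gives until the door springs up, then push the door with the fingers fully back to its stop, let everything go and leave it open. Grasp or lift nothing: the battery stays in its bay, and the things standing round about are left where they are.

Things in the scene. Friction and masses are not known exactly. Their poses are not given: they have to be found in the camera images.
- power_unit: White low case, fixed to the bench, 156 mm (its x) by 236 mm (its y) by 48 mm high. Origin: centre of its underside, on the work surface; z up, x away from the robot at yaw 0. Its near part (x -78 to -9 mm) is a flat panel at 48 mm height with a row of five grey squares; behind it is the blue door over the battery bay.
- square_1 (a point): Centre of the top of square 1 of 5 (x = -46 mm, y = +88 mm, z = 48 mm in the unit's frame); fixed in the case. Each square is 38 by 38 mm, flush with the panel, with 0.6 mm gap and a 5 mm rib to the next. Four squares are solid and hard, so touch down on them slowly (50 mm per second or less); one, a different one in each run, is the catch.
- square_2 (a point): Centre of the top of square 2 of 5 (x = -46 mm, y = +44 mm, z = 48 mm in the unit's frame); fixed in the case. Each square is 38 by 38 mm, flush with the panel, with 0.6 mm gap and a 5 mm rib to the next. Four squares are solid and hard, so touch down on them slowly (50 mm per second or less); one, a different one in each run, is the catch.
- square_3 (a point): Centre of the top of square 3 of 5 (x = -46 mm, y = +0 mm, z = 48 mm in the unit's frame); fixed in the case. Each square is 38 by 38 mm, flush with the panel, with 0.6 mm gap and a 5 mm rib to the next. Four squares are solid and hard, so touch down on them slowly (50 mm per second or less); one, a different one in each run, is the catch.
- square_4 (a point): Centre of the top of square 4 of 5 (x = -46 mm, y = -44 mm, z = 48 mm in the unit's frame); fixed in the case. Each square is 38 by 38 mm, flush with the panel, with 0.6 mm gap and a 5 mm rib to the next. Four squares are solid and hard, so touch down on them slowly (50 mm per second or less); one, a different one in each run, is the catch.
- square_5 (a point): Centre of the top of square 5 of 5 (x = -46 mm, y = -88 mm, z = 48 mm in the unit's frame); fixed in the case. Each square is 38 by 38 mm, flush with the panel, with 0.6 mm gap and a 5 mm rib to the next. Four squares are solid and hard, so touch down on them slowly (50 mm per second or less); one, a different one in each run, is the catch.
- catch (a joint): Travel of the catch square (m): 0 = flush, 0.005 = fully down. It is spring-loaded: it starts to move at about 1 N, is fully down at about 4 N, and comes up again by itself when let go. The door is freed once it is about 3 mm down. Where the catch lies is not given.
- door (a joint): Angle of the blue battery door (rad): 0 = shut, flush with the case; it is held shut until the catch is pressed, then springs up by itself within about a second to about 1 rad and stands there; 1.95 = fully back at its stop. A stiff hinge keeps it wherever it is put beyond that; pushing it takes about 1 N.
- door_hinge (a point): Middle of the door's hinge line, at the far edge of the door (x = 70 mm, y = 0, z = 46 mm in the unit's frame); the hinge line runs along the unit's y.
- door_edge (a point): Middle of the door's free edge, which is the edge near the robot when shut. The door is 120 mm wide (along y), 4 mm thick, and its free edge stands 78 mm from the hinge line; it opens up and away from the robot. A small hook hangs 16 mm below the middle of the edge (24 mm wide).
- bay_floor (a point): Centre of the floor of the battery bay, 10 mm above the work surface, fixed in the case.
- battery_center (a point): Centre of the black battery pack with a grey band, 50 by 90 by 22 mm, loose in the bay under the door.
- plaster_model: Loose plaster tooth model on a blue-grey base, 59 by 62 by 31 mm, left of the unit. Origin: centre of its underside. Leave alone.
- red_tin: Loose white round tin with a red lid, 50 mm across, 22 mm high, left of the unit. Origin: centre of its underside. Leave alone.
- green_bowl: Loose green rubber-type mixing bowl, 68 mm across, 36 mm high, right of the unit. Origin: centre of its underside. Leave alone.
- glass_dish: Loose small glass dish, 32 mm across, 26 mm high, right of the unit. Origin: centre of its underside. Leave alone.

How it is judged:
By the outcome, as a careful person would: the job done as asked, in the order asked, and still so for the second after the job is handed in, with the robot touching nothing.
It also fails if it takes over 58 s, if anything falls off the work surface, if the arm or the gripper's body presses on something with over 40 N, if the wrist force passes 120 N, or if a joint passes its speed limit or range.

### The arm

A 7-joint arm with a two-finger parallel gripper is mounted at the origin on a cart in front of the work surface, level with it; the furniture and walls round the work are solid. World frame = base frame: x ahead of the robot, y to its left, z up, the work surface at z = 0. Lengths are in m, angles in rad, forces in N, time in s.
With the tool pointing down it reaches from about 0.425 to 0.925 m from the base axis. Payload 6.8 kg.
Tool frame: the origin (TCP) lies on the mounting face of the last link; the fingertips stand 173 mm ahead of it and the grasp point (between the pads) lies 155 mm ahead of it; y points along the fingers, x is the direction in which the jaws open and shut, and the axes are right-handed (so a half turn about y gives the same grasp; the last joint's range is limited). The gripper opens to 85 mm and grips with 20 to 120 N. Pads are 22 mm wide; open, the fingers measure 114 mm over their backs; the gripper's body (76 mm by 85 mm) begins 54 mm behind the grasp point. The pads swing forward as they close: fully open they stand 13 mm farther back than shut.
Start: joints at [-1.231, 0.477, 0.022, 1.555, -0.011, 1.109, -0.083], TCP at [0.292, 0.608, 0.405] pointing down, gripper open.
Joint ranges: [-2.96, 2.96], [-0.34, 2.1], [-1.41, 1.46], [0.24, 2.44], [-1.37, 4.51], [0.17, 1.92], [-2.96, 2.96]. Speed limits (rad/s): [2.39, 2.39, 3.14, 3.14, 3.14, 3.14, 3.14].

### API

Orientations are given as a rotation vector (axis times angle).
In Python, from bench import r gives the robot as it stands.
- The arm moves only by the tool step_arm, never from a script. Its arguments are lists of equal length, an entry for each row: "xyz": the shift along the tool's x, y, z scaled (see below), a list of three; "rotation": the turn, a rotation vector about the tool's x, y, z scaled (see below), a list of three. A call has 1 to 20 rows; each row is the pose to reach, as a shift and turn from the pose measured when the call began, along the tool's axes at that moment; what a row does not reach only later rows make up. The controller multiplies each number of a shift by 30 cm and each number of a turn by 90 degrees. A row lasts 1/8 s, in which the tool goes at most 62.5 mm and 10.7 degrees, less where a joint would pass 70% of its speed; a pose out of reach is approached as far as the arm can. A call with a number of a shift or a turn outside -1 to 1 is refused whole. A call with a gripper value outside its range is refused whole. "grip" is the closure, from 0 (fully open) to 1 (shut), set as the call begins (left out, the last holds). The fingers move at their own pace and stop on an object; "force" is the grip in N (left out, the last holds). Time passes only in rows, so rows that repeat a pose let the fingers close. It gives the time, the measured TCP pose, the force and the opening at its end, in the units of the state.
- r.get_obs(): the state, without advancing time (a new reading comes with each control period).
- r.grab_frame(name): name is "side" or "top"; returns a dict with "pixels" (400x640x3 uint8, red, green, blue), "fx", "fy", "cx", "cy" (pixels), "position" and "attitude" of the camera in the world. Camera axes: x right, y down, z forward; pixel columns grow to the right and rows downward; lengths in m; the calibration is good to about 2 mm. A picture is of the moment at which its call begins. There is no depth.
- r.hand_in(): hands the job in, once; it reports no verdict.
The state is a dict: "clock": time; "joints": joint angles; "qvel": joint speeds; "tau": joint torques, N m; "tcp_pos": TCP position; "orientation": TCP orientation; "contact_force": force on the tool from outside, world axes, zero at the start; "moment": the same for the moment, N m; "grip_width": finger opening in m.
Only numpy, scipy, OpenCV 4.12 (cv2) and the standard library are available. Lean on these libraries where they do the work, as an engineer would, in place of code of your own. Each camera call takes 0.05 s, during which the arm holds its last target.

## Working session

There is one attempt and no reset: what is moved stays moved. The work goes in short steps, Python scripts to look and compute and a tool call to move; the robot and the scene stay as the last step left them, time stands still between calls to the robot, and variables do not carry over. Pictures are saved under pics/ and viewed, and the job is handed in when it is done.

Besides the shell and the picture viewer there is one more tool, called after "Request:" by a JSON object that holds its "fn" and its "kwargs", one argument or row to a line. step_arm: Moves the arm, as the interface text tells. Its arguments: {"type":"object","properties":{"xyz":{"type":"array"},"rotation":{"type":"array"},"grip":{"type":"number"},"force":{"type":"number"}},"required":["xyz","rotation"]}

```bash
ls; mkdir -p pics; python3 - <<'E'
from bench import r
import cv2,json
o=r.get_obs();print(o)
for n in("side","top"):
    f=r.grab_frame(n);cv2.imwrite(f"pics/{n}0.png",f["pixels"][:,:,::-1]);print(n,{k:v for k,v in f.items() if k!="pixels"})
E
```

```text
pics
{'clock': 0.0, 'joints': array([-1.23109293,  0.47782327,  0.02233439,  1.5564599 , -0.01150252,
        1.10930403, -0.08308377]), 'qvel': array([-6.22681586e-04,  1.99074987e-05, -1.45690273e-03, -6.67236590e-04,
        4.27046315e-04,  1.58738151e-03,  5.21599149e-04]), 'tau': array([-1.46516404e-04, -5.96459234e+01,  1.60778258e+00, -2.81176096e+01,
        1.25245628e-02,  9.57439392e-03, -7.10481615e-06]), 'tcp_pos': array([0.29213514, 0.6082002 , 0.40370622]), 'orientation': array([-1.38950109, -0.87228261,  0.87474957]), 'contact_force': array([ 0.1580693 ,  0.14012962, -0.13595642]), 'moment': array([-0.0510585 ,  0.04527983,  0.00618384]), 'grip_width': 0.08553717212510353}
side {'fx': 449.6701563109651, 'fy': 449.6701563109651, 'cx': 306.21436657432866, 'cy': 196.48411937641782, 'position': array([-0.00847358, -0.74924998,  0.48646923]), 'attitude': array([-1.91405707,  0.58223169, -0.41932471])}
top {'fx': 440.03662595461145, 'fy': 440.03662595461145, 'cx': 311.99504086293103, 'cy': 201.9629408326206, 'position': array([0.38186605, 0.06521411, 0.98457512]), 'attitude': array([-2.11120187,  2.11356032, -0.19074544])}
```

View pics/side0.png

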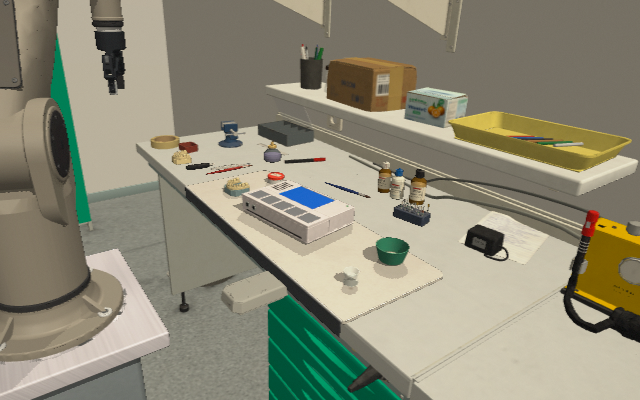

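View pics/top0.png

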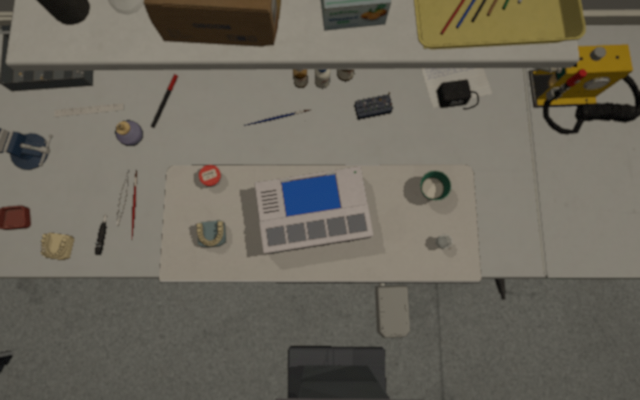

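```bash
python3 - <<'E'
from bench import r
from scipy.spatial.transform import Rotation as R
print(R.from_rotvec(r.get_obs()['orientation']).as_matrix().round(3))
E
```

```text
[[ 0.433 -0.001 -0.901]
 [ 0.901 -0.001  0.433]
 [-0.002 -1.    -0.   ]]
```

The side view shows the unit at about (298,208). In the top view its blue door is at about (312,195) and the five squares run from (276,233) to (357,224). The loose items stand clear of it: tin (209,176), plaster model (210,232), bowl (435,186) and dish (440,242).

```bash
cat > h.py <<'E'
from bench import r
import cv2,numpy as np
from scipy.spatial.transform import Rotation as R
def grab(n,name=None):
    f=r.grab_frame(n)
    if name: cv2.imwrite("pics/"+name,f["pixels"][:,:,::-1])
    return f
def cast(f,uv,z):
    uv=np.atleast_2d(np.asarray(uv,float));M=R.from_rotvec(f["attitude"]).as_matrix()
    d=np.c_[(uv[:,0]-f["cx"])/f["fx"],(uv[:,1]-f["cy"])/f["fy"],np.ones(len(uv))]@M.T
    p=f["position"];return p+d*((z-p[2])/d[:,2])[:,None]
def proj(f,P):
    M=R.from_rotvec(f["attitude"]).as_matrix();q=(np.atleast_2d(P)-f["position"])@M
    return np.c_[q[:,0]/q[:,2]*f["fx"]+f["cx"],q[:,1]/q[:,2]*f["fy"]+f["cy"]]
def rays(f,uv):
    M=R.from_rotvec(f["attitude"]).as_matrix()
    d=M@np.array([(uv[0]-f["cx"])/f["fx"],(uv[1]-f["cy"])/f["fy"],1]);return f["position"],d/np.linalg.norm(d)
def tri(f,a,g,b):
    p,d=rays(f,a);q,e=rays(g,b)
    s=np.linalg.lstsq(np.c_[d,-e],q-p,rcond=None)[0]
    x,y=p+s[0]*d,q+s[1]*e;return (x+y)/2,np.linalg.norm(x-y)
E
python3 - <<'E'
from h import *
t=grab("top");s=grab("side")
res={}
for n,f,box in(("top",t,(250,165,375,255)),("side",s,(235,175,360,245))):
    im=f["pixels"];x0,y0,x1,y1=box
    c=im[y0:y1,x0:x1].astype(int)
    blue=((c[...,2]>c[...,0]+60)).astype(np.uint8)
    cs,_=cv2.findContours(blue,0,1);cc=max(cs,key=cv2.contourArea)
    m=cv2.moments(cc);print(n,"blue area",m['m00'],(m['m10']/m['m00']+x0,m['m01']/m['m00']+y0))
    ap=cv2.approxPolyDP(cc,5,True)[:,0]+[x0,y0];print(ap.tolist(), cv2.minAreaRect(cc))
    res[n]=(m['m10']/m['m00']+x0,m['m01']/m['m00']+y0)
    if n=="top":
        w=cast(f,cc[:,0]+[x0,y0],0.048)[:,:2].astype(np.float32);print("rect world",cv2.minAreaRect(w),cv2.boxPoints(cv2.minAreaRect(w)).round(4).tolist())
    g=cv2.cvtColor(im[y0:y1,x0:x1],cv2.COLOR_RGB2GRAY)
    up=cv2.resize(im[y0:y1,x0:x1][:,:,::-1],None,fx=6,fy=6,interpolation=2);cv2.imwrite(f"pics/{n}_zoom.png",up)
    for th in (100,115,130):
        k=((g<th)&(blue==0)).astype(np.uint8)
        cs,_=cv2.findContours(k,0,1)
        for q in cs:
            a=cv2.contourArea(q)
            if 60<a<500:
                m=cv2.moments(q);uv=(m['m10']/m['m00']+x0,m['m01']/m['m00']+y0)
                print(n,th,a,np.round(uv,1),cast(f,uv,.048)[0].round(4))
print("door centre tri",tri(t,res["top"],s,res["side"]))
E
```

```text
top blue area 1668.0 (310.5530575539568, 194.78637090327737)
[[334, 176], [283, 183], [287, 214], [338, 207]] ((60.581504821777344, 29.72163963317871), (32.85139846801758, 53.59965133666992), 81.11934661865234)
rect world ((0.5830181837081909, 0.08238594233989716), (0.07318645715713501, 0.11613243073225021), 8.95317554473877) [[0.5378000140190125, 0.1340000033378601], [0.555899977684021, 0.019300000742077827], [0.6281999945640564, 0.030700000002980232], [0.6100999712944031, 0.1454000025987625]]
top 100 264.5 [275.5 235.6] [0.4936 0.1573 0.048 ]
top 100 260.0 [295.8 232.3] [0.5006 0.1139 0.048 ]
top 100 260.0 [316.  229.1] [0.5073 0.0706 0.048 ]
top 100 260.0 [336.2 226. ] [0.5141 0.0272 0.048 ]
top 100 261.5 [356.4 222.8] [ 0.5208 -0.0161  0.048 ]
top 115 301.5 [275.5 235.6] [0.4935 0.1572 0.048 ]
top 115 300.0 [295.7 232.6] [0.4999 0.114  0.048 ]
top 115 303.5 [316.  229.4] [0.5068 0.0706 0.048 ]
top 115 302.0 [336.3 226.2] [0.5136 0.027  0.048 ]
top 115 302.5 [356.3 222.9] [ 0.5206 -0.016   0.048 ]
top 130 337.0 [269.5 201.1] [0.5689 0.1716 0.048 ]
top 130 108.0 [303.7 165.5] [0.6487 0.0974 0.048 ]
side blue area 554.0 (306.3285198555957, 197.030385078219)
[[279, 193], [311, 208], [333, 200], [300, 186]] ((70.80769348144531, 21.96154022216797), (52.53846740722656, 16.384618759155273), 22.61986541748047)
side 100 104.0 [240.1 239.5] [ 0.3458 -0.0279  0.048 ]
side 100 63.5 [275.1 223.9] [ 0.441  -0.0057  0.048 ]
side 115 107.0 [240.2 239.4] [ 0.346  -0.0278  0.048 ]
side 115 491.0 [270.2 220.6] [0.4403 0.0137 0.048 ]
side 130 111.0 [240.4 239.4] [ 0.3464 -0.0278  0.048 ]
side 130 61.0 [273.6 178. ] [0.581  0.2332 0.048 ]
door centre tri (array([0.58345363, 0.08203864, 0.0466556 ]), np.float64(0.0011793856810687617))
```

View pics/top_zoom.png

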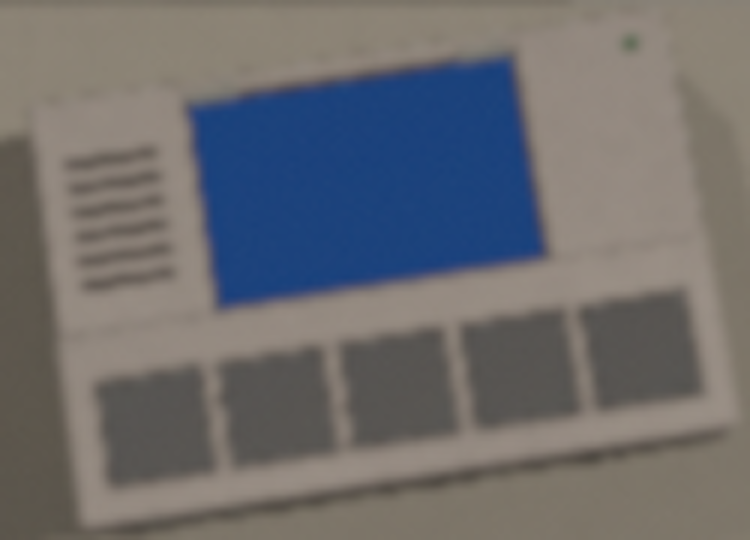

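View pics/side_zoom.png

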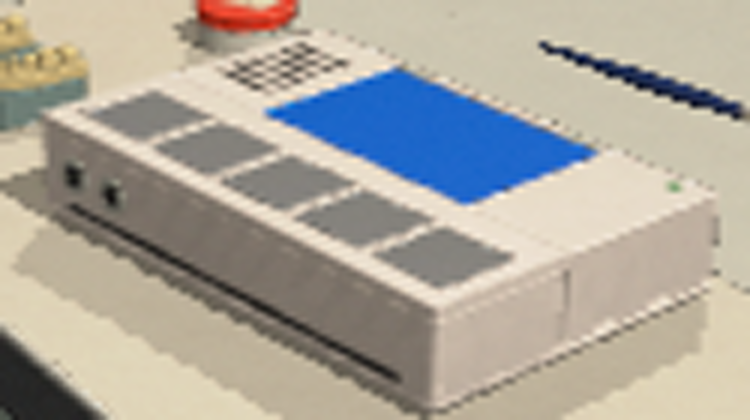

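```bash
cat >> h.py <<'E'
O=np.array([.5525,.0777,0]);A=np.deg2rad(8.9)
U=np.array([[np.cos(A),-np.sin(A),0],[np.sin(A),np.cos(A),0],[0,0,1]])
def wp(p): return O+U@np.array(p)
RT=np.c_[U[:,0],[0,0,-1],np.cross(U[:,0],[0,0,-1])]  # tool x=unit x, y down
def plan(tip,L=.173):
    """tip in unit frame -> (shift, turn) numbers"""
    o=r.get_obs();M=R.from_rotvec(o['orientation']).as_matrix()
    d=wp(tip)+[0,0,L]-o['tcp_pos']
    print("shift",(M.T@d/.3).round(4),"turn",(R.from_matrix(M.T@RT).as_rotvec()/(np.pi/2)).round(4))
def st(L=.173):
    o=r.get_obs();M=R.from_rotvec(o['orientation']).as_matrix()
    print("t",o['clock'],"tip unit",(U.T@(o['tcp_pos']-[0,0,L]-O)).round(4),"F",o['contact_force'].round(2),"grip",o['grip_width'],"ydown",M[:,1].round(3))
E
python3 - <<'E'
from h import *
st();plan([-.046,.088,.088])
for y in(0.088,.2,.3):plan([-.046,y,.15])
E
```

```text
t 0.2 tip unit [-0.1751  0.5645  0.2311] F [-0.08  0.35  0.21] grip 0.08528736474740993 ydown [-0.    -0.001 -1.   ]
shift [-1.0635  0.4784 -1.2552] turn [ 4.000e-04  6.161e-01 -6.000e-04]
shift [-1.0637  0.2717 -1.2552] turn [ 4.000e-04  6.161e-01 -6.000e-04]
shift [-0.7562  0.2713 -1.0435] turn [ 4.000e-04  6.161e-01 -6.000e-04]
shift [-0.4817  0.271  -0.8544] turn [ 4.000e-04  6.161e-01 -6.000e-04]
```

Request:
{"fn": "step_arm", "kwargs": {
  "xyz": [
    [-0.075,0.02,-0.1],
    [-0.15,0.04,-0.2],
    [-0.225,0.07,-0.3],
    [-0.3,0.1,-0.4],
    [-0.375,0.13,-0.5],
    [-0.45,0.16,-0.6],
    [-0.525,0.19,-0.7],
    [-0.6,0.22,-0.8],
    [-0.675,0.25,-0.9],
    [-0.75,0.27,-1.0],
    [-0.75,0.27,-1.0]
  ],
  "rotation": [
    [0,0.06,0],
    [0,0.12,0],
    [0,0.18,0],
    [0,0.24,0],
    [0,0.31,0],
    [0,0.37,0],
    [0,0.43,0],
    [0,0.49,0],
    [0,0.55,0],
    [0,0.616,0],
    [0,0.616,0]
  ],
  "grip": 1,
  "force": 20
}}

```text
clock: 1.58
tcp_pos: [0.4666, 0.2717, 0.3229]
orientation: [-1.571, -0.116, 0.117]
contact_force: [-0.2, 0.7, -0.3]
grip_width: -0.0
```

```bash
python3 - <<'E'
from h import *
st();plan([-.046,.088,.062]);
E
```

```text
t 1.575 tip unit [-0.0548  0.205   0.1499] F [-0.17  0.71 -0.28] grip -3.478976912052929e-05 ydown [-0.    -0.003 -1.   ]
shift [ 0.0326  0.294  -0.3888] turn [ 0.0019 -0.0048 -0.0006]
```

Request:
{"fn": "step_arm", "kwargs": {
  "xyz": [
    [0.01,0.05,-0.1],
    [0.02,0.1,-0.2],
    [0.03,0.15,-0.3],
    [0.032,0.2,-0.389],
    [0.032,0.25,-0.389],
    [0.032,0.28,-0.389],
    [0.032,0.294,-0.389],
    [0.032,0.294,-0.389]
  ],
  "rotation": [
    [0,0,0],
    [0,-0.005,0],
    [0,-0.005,0],
    [0,-0.005,0],
    [0,-0.005,0],
    [0,-0.005,0],
    [0,-0.005,0],
    [0,-0.005,0]
  ]
}}

```text
clock: 2.58
tcp_pos: [0.4932, 0.1584, 0.2349]
orientation: [-1.57, -0.123, 0.124]
contact_force: [0.4, -0.3, 0.2]
grip_width: -0.0001
```

```bash
python3 - <<'E'
from h import *
st();plan([-.046,.088,.050]);
grab("side","s1.png");f=grab("top","t1.png")
E
```

```text
t 2.575 tip unit [-0.0461  0.0889  0.0619] F [ 0.37 -0.27  0.25] grip -9.506468483308574e-05 ydown [-0.001 -0.003 -1.   ]
shift [ 0.0005  0.0396 -0.0029] turn [ 0.0017  0.0011 -0.0007]
```

View pics/s1.png

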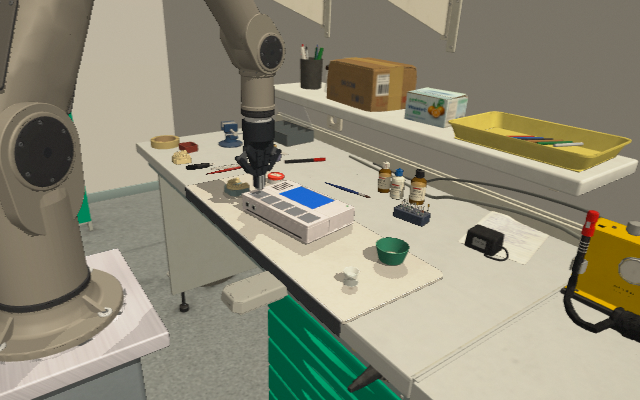

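The side view shows the closed fingertips just above square 1, at about (260,188).

Request:
{"fn": "step_arm", "kwargs": {
  "xyz": [
    [0,0.01,-0.003],
    [0,0.02,-0.003],
    [0,0.03,-0.003],
    [0,0.036,-0.003],
    [0,0.04,-0.003],
    [0,0.044,-0.003],
    [0,0.046,-0.003],
    [0,0.048,-0.003],
    [0,0.048,-0.003]
  ],
  "rotation": [
    [0,0,0],
    [0,0,0],
    [0,0,0],
    [0,0,0],
    [0,0,0],
    [0,0,0],
    [0,0,0],
    [0,0,0],
    [0,0,0]
  ]
}}

```text
clock: 3.8
tcp_pos: [0.4935, 0.157, 0.2215]
orientation: [-1.57, -0.123, 0.123]
contact_force: [-2.8, 0.1, 7.7]
grip_width: 0.0
```

```bash
python3 - <<'E'
from h import *
st()
E
```

```text
t 3.8 tip unit [-0.046   0.0875  0.0485] F [-2.8   0.11  7.66] grip 4.492059667640265e-05 ydown [-0.    -0.002 -1.   ]
```

Square 1 is hard: 7.7 N with the tip stopped at 48.5 mm. Next is square 2.

Request:
{"fn": "step_arm", "kwargs": {
  "xyz": [
    [0,-0.015,0],
    [0,-0.03,0],
    [0,-0.03,-0.05],
    [0,-0.03,-0.1],
    [0,-0.03,-0.147],
    [0,-0.02,-0.147],
    [0,-0.01,-0.147],
    [0,-0.004,-0.147],
    [0,0,-0.147],
    [0,0.003,-0.147],
    [0,0.005,-0.147],
    [0,0.005,-0.147]
  ],
  "rotation": [
    [0,0,0],
    [0,0,0],
    [0,0,0],
    [0,0,0],
    [0,0,0],
    [0,0,0],
    [0,0,0],
    [0,0,0],
    [0,0,0],
    [0,0,0],
    [0,0,0],
    [0,0,0]
  ]
}}

```text
clock: 5.3
tcp_pos: [0.5004, 0.1138, 0.2214]
orientation: [-1.569, -0.123, 0.124]
contact_force: [-6.0, -0.3, 19.4]
grip_width: -0.0001
```

```bash
python3 - <<'E'
from h import *
st()
E
```

```text
t 5.3 tip unit [-0.0459  0.0438  0.0484] F [-6.02 -0.3  19.38] grip -9.000050524456754e-05 ydown [-0.    -0.001 -1.   ]
```

Square 2 is hard too (19 N, tip at 48.4 mm). I'll press more lightly on square 3.

Request:
{"fn": "step_arm", "kwargs": {
  "xyz": [
    [0,-0.015,0],
    [0,-0.03,0],
    [0,-0.03,-0.05],
    [0,-0.03,-0.1],
    [0,-0.03,-0.147],
    [0,-0.02,-0.147],
    [0,-0.01,-0.147],
    [0,-0.004,-0.147],
    [0,-0.001,-0.147],
    [0,0.001,-0.147],
    [0,0.003,-0.147],
    [0,0.003,-0.147]
  ],
  "rotation": [
    [0,0,0],
    [0,0,0],
    [0,0,0],
    [0,0,0],
    [0,0,0],
    [0,0,0],
    [0,0,0],
    [0,0,0],
    [0,0,0],
    [0,0,0],
    [0,0,0],
    [0,0,0]
  ]
}}

```text
clock: 6.8
tcp_pos: [0.5072, 0.0707, 0.2215]
orientation: [-1.568, -0.123, 0.124]
contact_force: [-4.2, 0.1, 13.1]
grip_width: 0.0003
```

```bash
python3 - <<'E'
from h import *
st()
E
```

```text
t 6.8 tip unit [-0.0459  0.0001  0.0485] F [-4.18  0.14 13.06] grip 0.0002954647917001134 ydown [-0.001 -0.    -1.   ]
```

Square 3 is hard (13 N). Next is square 4.

Request:
{"fn": "step_arm", "kwargs": {
  "xyz": [
    [0,-0.015,0],
    [0,-0.03,0],
    [0,-0.03,-0.05],
    [0,-0.03,-0.1],
    [0,-0.03,-0.147],
    [0,-0.02,-0.147],
    [0,-0.01,-0.147],
    [0,-0.004,-0.147],
    [0,-0.001,-0.147],
    [0,0.001,-0.147],
    [0,0.002,-0.147],
    [0,0.002,-0.147]
  ],
  "rotation": [
    [0,0,0],
    [0,0,0],
    [0,0,0],
    [0,0,0],
    [0,0,0],
    [0,0,0],
    [0,0,0],
    [0,0,0],
    [0,0,0],
    [0,0,0],
    [0,0,0],
    [0,0,0]
  ]
}}

```text
clock: 8.3
tcp_pos: [0.514, 0.0275, 0.2215]
orientation: [-1.567, -0.123, 0.124]
contact_force: [-1.6, 0.9, 8.0]
grip_width: 0.0001
```

```bash
python3 - <<'E'
from h import *
st()
E
```

```text
t 8.3 tip unit [-0.0458 -0.0437  0.0485] F [-1.61  0.94  7.96] grip 7.008931928910764e-05 ydown [-0.001  0.    -1.   ]
```

Square 4 is hard (8 N, no give). Next is square 5.

Request:
{"fn": "step_arm", "kwargs": {
  "xyz": [
    [0,-0.015,0],
    [0,-0.03,0],
    [0,-0.03,-0.05],
    [0,-0.03,-0.1],
    [0,-0.03,-0.147],
    [0,-0.02,-0.147],
    [0,-0.01,-0.147],
    [0,-0.004,-0.147],
    [0,-0.001,-0.147],
    [0,0.001,-0.147],
    [0,0.003,-0.147],
    [0,0.003,-0.147]
  ],
  "rotation": [
    [0,0,0],
    [0,0,0],
    [0,0,0],
    [0,0,0],
    [0,0,0],
    [0,0,0],
    [0,0,0],
    [0,0,0],
    [0,0,0],
    [0,0,0],
    [0,0,0],
    [0,0,0]
  ]
}}

```text
clock: 9.8
tcp_pos: [0.521, -0.0158, 0.2207]
orientation: [-1.567, -0.123, 0.125]
contact_force: [0.0, 1.1, 0.8]
grip_width: 0.0003
```

```bash
python3 - <<'E'
from h import *
st()
E
```

```text
t 9.8 tip unit [-0.0456 -0.0875  0.0477] F [0.04 1.11 0.81] grip 0.0003384992648846489 ydown [-0.001  0.    -1.   ]
```

Square 5 gives: 0.8 N with the tip 0.8 mm lower. I'll press it about 4 mm down.

Request:
{"fn": "step_arm", "kwargs": {
  "xyz": [
    [0,0.003,0],
    [0,0.006,0],
    [0,0.009,0],
    [0,0.012,0],
    [0,0.012,0],
    [0,0.012,0],
    [0,0.012,0],
    [0,0.012,0],
    [0,0.012,0]
  ],
  "rotation": [
    [0,0,0],
    [0,0,0],
    [0,0,0],
    [0,0,0],
    [0,0,0],
    [0,0,0],
    [0,0,0],
    [0,0,0],
    [0,0,0]
  ]
}}

```text
clock: 10.92
tcp_pos: [0.521, -0.0159, 0.2171]
orientation: [-1.567, -0.123, 0.125]
contact_force: [-1.0, -0.0, 3.5]
grip_width: 0.0002
```

```bash
python3 - <<'E'
from h import *
st()
grab("side","s2.png");grab("top","t2.png")
E
```

```text
t 10.925 tip unit [-0.0456 -0.0875  0.0441] F [-0.96 -0.04  3.47] grip 0.00021078760086070533 ydown [-0.001  0.    -1.   ]
```

View pics/s2.png

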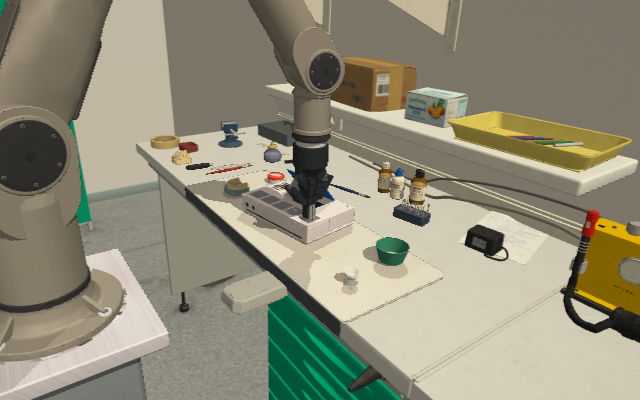

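View pics/t2.png

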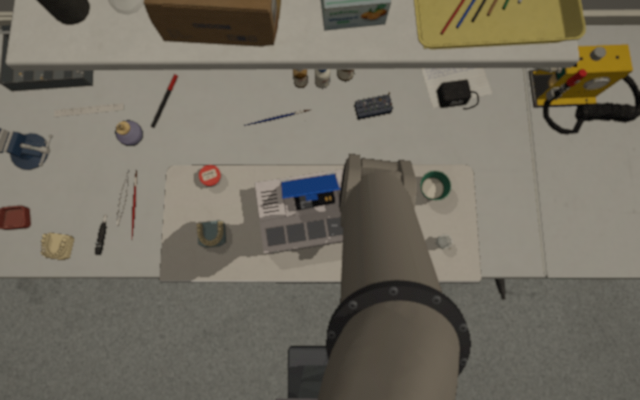

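The top view shows the door standing up, with its blue edge at about (310,187) and the battery visible in the bay at (315,200). Now I lift off and move in front of the door, right of the hook.

Request:
{"fn": "step_arm", "kwargs": {
  "xyz": [
    [0,-0.03,0],
    [0,-0.08,0],
    [0,-0.13,0],
    [0,-0.153,0.05],
    [0,-0.153,0.11],
    [0,-0.153,0.172],
    [0.04,-0.153,0.172],
    [0.08,-0.153,0.172],
    [0.12,-0.153,0.172],
    [0.12,-0.153,0.172]
  ],
  "rotation": [
    [0,0,0],
    [0,0,0],
    [0,0,0],
    [0,0,0],
    [0,0,0],
    [0,0,0],
    [0,0,0],
    [0,0,0],
    [0,0,0],
    [0,0,0]
  ]
}}

```text
clock: 12.28
tcp_pos: [0.5496, 0.0404, 0.2629]
orientation: [-1.567, -0.123, 0.123]
contact_force: [-0.1, 0.2, 0.1]
grip_width: 0.0002
```

```bash
python3 - <<'E'
from h import *
st()
a=grab("side","s3.png");b=grab("top","t3.png")
for f,n,bx in((a,"s3z",(230,120,390,250)),(b,"t3z",(240,150,400,270))):
    x0,y0,x1,y1=bx;cv2.imwrite(f"pics/{n}.png",cv2.resize(f["pixels"][y0:y1,x0:x1,::-1],None,fx=4.5,fy=4.5,interpolation=2))
E
```

```text
t 12.275 tip unit [-0.0086 -0.0364  0.0899] F [-0.11  0.17  0.09] grip 0.0002057069596149672 ydown [ 0.  0. -1.]
```

View pics/s3z.png

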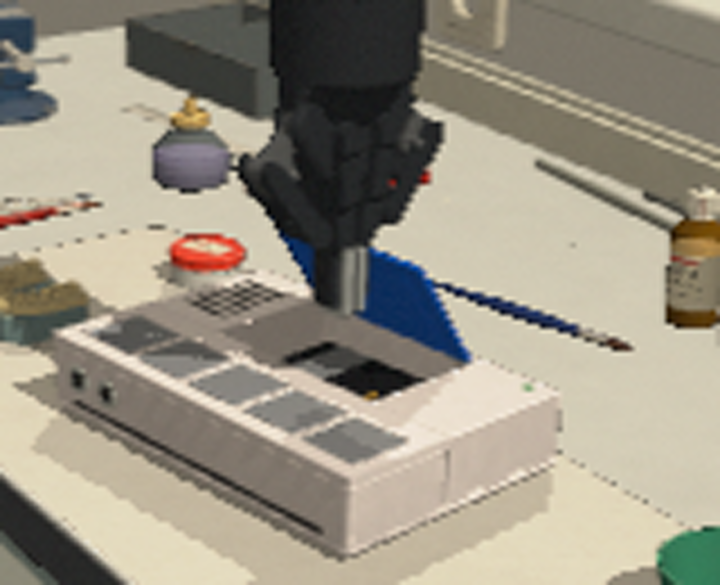

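View pics/t3z.png

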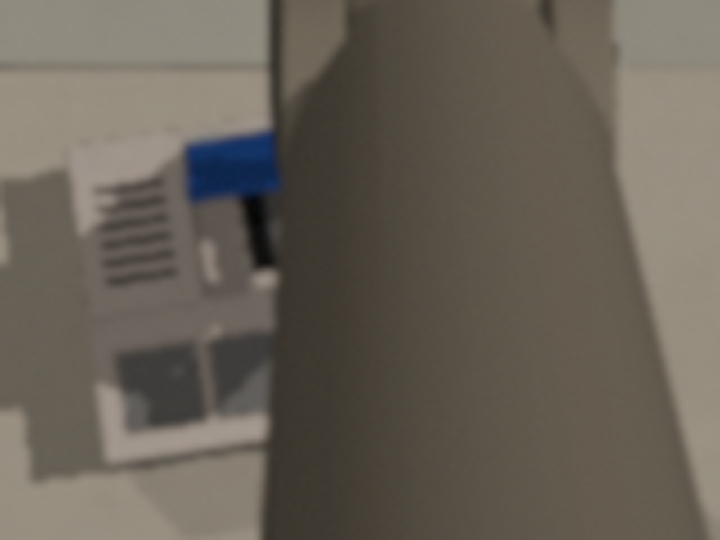

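The side view shows the tip in front of the open door, near (345,300) in the zoom, with the knuckles widening about 35 mm above the tips. I'll raise the tips 12 mm and push away from the robot.

Request:
{"fn": "step_arm", "kwargs": {
  "xyz": [
    [0,-0.02,0],
    [0,-0.04,0],
    [0.02,-0.04,0],
    [0.04,-0.04,0],
    [0.06,-0.04,0],
    [0.08,-0.04,0],
    [0.1,-0.04,0],
    [0.12,-0.04,0],
    [0.14,-0.04,0],
    [0.16,-0.04,0],
    [0.18,-0.04,0],
    [0.2,-0.04,0],
    [0.22,-0.04,0],
    [0.24,-0.04,0],
    [0.24,-0.04,0]
  ],
  "rotation": [
    [0,0,0],
    [0,0,0],
    [0,0,0],
    [0,0,0],
    [0,0,0],
    [0,0,0],
    [0,0,0],
    [0,0,0],
    [0,0,0],
    [0,0,0],
    [0,0,0],
    [0,0,0],
    [0,0,0],
    [0,0,0],
    [0,0,0]
  ]
}}

```text
clock: 14.25
tcp_pos: [0.62, 0.0516, 0.2746]
orientation: [-1.567, -0.123, 0.124]
contact_force: [-0.9, -0.5, -1.1]
grip_width: 0.0001
```

```bash
python3 - <<'E'
from h import *
st()
f=grab("side")
x0,y0,x1,y1=(230,120,390,250);cv2.imwrite("pics/s4z.png",cv2.resize(f["pixels"][y0:y1,x0:x1,::-1],None,fx=4.5,fy=4.5,interpolation=2))
E
```

```text
t 14.25 tip unit [ 0.0626 -0.0362  0.1016] F [-0.89 -0.5  -1.13] grip 7.678221040226845e-05 ydown [-0.001 -0.    -1.   ]
```

View pics/s4z.png

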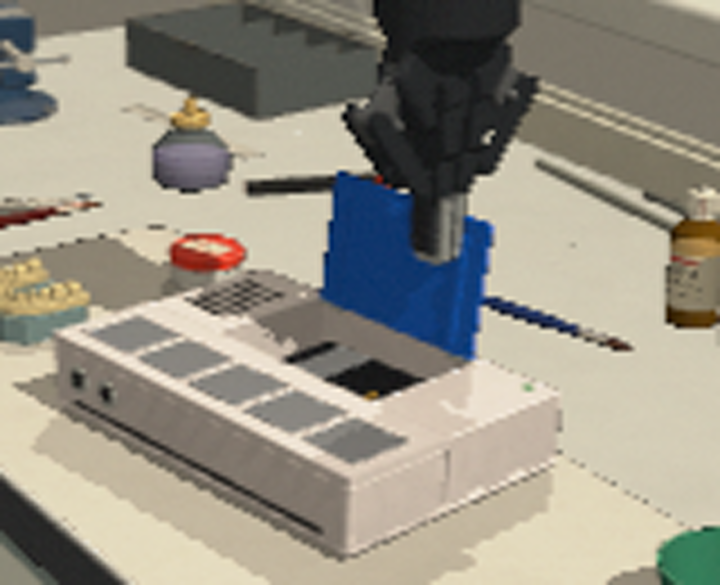

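The door stands just past vertical in the side view, its edge running from (340,175) to (490,230) in the zoom, with the fingertips on its face. I continue slowly.

Request:
{"fn": "step_arm", "kwargs": {
  "xyz": [
    [0.01,0,0],
    [0.02,0,0],
    [0.03,0,0],
    [0.04,0,0],
    [0.048,0,0],
    [0.048,0,0]
  ],
  "rotation": [
    [0,0,0],
    [0,0,0],
    [0,0,0],
    [0,0,0],
    [0,0,0],
    [0,0,0]
  ]
}}

```text
clock: 15.05
tcp_pos: [0.6343, 0.0538, 0.2746]
orientation: [-1.567, -0.123, 0.124]
contact_force: [-0.0, -1.0, -0.0]
grip_width: -0.0001
```

```bash
python3 - <<'E'
from h import *
st()
E
```

```text
t 15.05 tip unit [ 0.0771 -0.0363  0.1016] F [-0.04 -0.98 -0.02] grip -9.408435152682431e-05 ydown [-0.001 -0.    -1.   ]
```

Request:
{"fn": "step_arm", "kwargs": {
  "xyz": [
    [0.006,0,0],
    [0.012,0,0],
    [0.018,0,0],
    [0.018,0,0]
  ],
  "rotation": [
    [0,0,0],
    [0,0,0],
    [0,0,0],
    [0,0,0]
  ]
}}

```text
clock: 15.55
tcp_pos: [0.6386, 0.0544, 0.2744]
orientation: [-1.567, -0.12, 0.127]
contact_force: [-6.3, -1.6, 3.6]
grip_width: -0.0002
```

```bash
python3 - <<'E'
from h import *
st()
f=grab("side")
x0,y0,x1,y1=(230,120,390,250);cv2.imwrite("pics/s5z.png",cv2.resize(f["pixels"][y0:y1,x0:x1,::-1],None,fx=4.5,fy=4.5,interpolation=2))
E
```

```text
t 15.55 tip unit [ 0.0815 -0.0364  0.1014] F [-6.27 -1.63  3.62] grip -0.00015299215271949643 ydown [-0.004 -0.    -1.   ]
```

View pics/s5z.png

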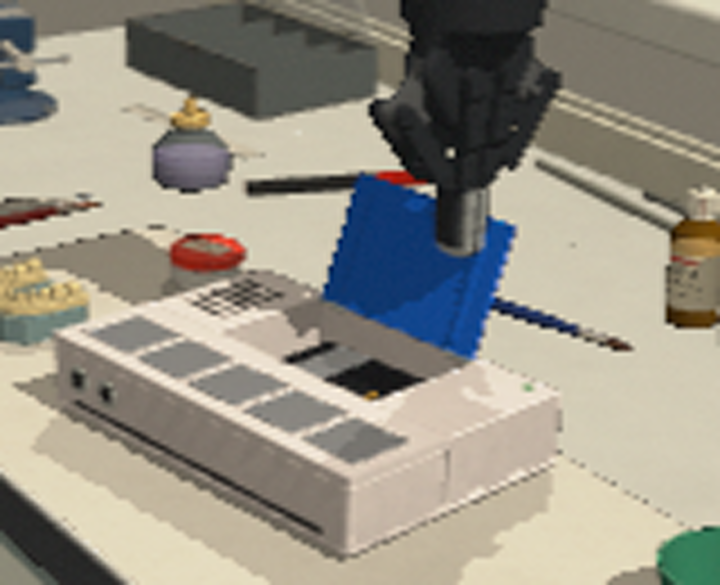

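Request:
{"fn": "step_arm", "kwargs": {
  "xyz": [
    [0.006,0,0],
    [0.009,0,0],
    [0.009,0,0]
  ],
  "rotation": [
    [0,0,0],
    [0,0,0],
    [0,0,0]
  ]
}}

```text
clock: 15.98
tcp_pos: [0.6398, 0.0544, 0.2742]
orientation: [-1.567, -0.115, 0.13]
contact_force: [-9.1, -0.8, 5.8]
grip_width: 0.0003
```

```bash
python3 - <<'E'
from h import *
st()
E
```

```text
t 15.975 tip unit [ 0.0826 -0.0365  0.1012] F [-9.13 -0.76  5.78] grip 0.0002685938594867699 ydown [-0.01  -0.001 -1.   ]
```

The force rises to 9 N while the tip barely advances, so the door is at its stop. I back off and clear the area.

Request:
{"fn": "step_arm", "kwargs": {
  "xyz": [
    [-0.02,0,0],
    [-0.06,0,0],
    [-0.12,0,0],
    [-0.2,0,0],
    [-0.25,-0.08,0],
    [-0.25,-0.2,0],
    [-0.25,-0.35,0.1],
    [-0.25,-0.4,0.25],
    [-0.25,-0.4,0.4],
    [-0.25,-0.4,0.55],
    [-0.25,-0.4,0.7],
    [-0.25,-0.4,0.85],
    [-0.25,-0.4,0.85],
    [-0.25,-0.4,0.85]
  ],
  "rotation": [
    [0,0,0],
    [0,0,0],
    [0,0,0],
    [0,0,0],
    [0,0,0],
    [0,0,0],
    [0,0,0],
    [0,0,0],
    [0,0,0],
    [0,0,0],
    [0,0,0],
    [0,0,0],
    [0,0,0],
    [0,0,0]
  ]
}}

```text
clock: 17.73
tcp_pos: [0.527, 0.2939, 0.3951]
orientation: [-1.568, -0.115, 0.13]
contact_force: [0.0, -0.3, -0.3]
grip_width: 0.0001
```

```bash
python3 - <<'E'
from h import *
st()
a=grab("side");b=grab("top","t6.png")
x0,y0,x1,y1=(230,120,390,250);cv2.imwrite("pics/s6z.png",cv2.resize(a["pixels"][y0:y1,x0:x1,::-1],None,fx=4.5,fy=4.5,interpolation=2))
for f,n,(x0,y0,x1,y1) in((b,"top",(250,140,375,255)),(a,"side",(290,140,360,220))):
    c=f["pixels"][y0:y1,x0:x1].astype(int);m=(c[...,2]>c[...,0]+50).astype(np.uint8)
    cs,_=cv2.findContours(m,0,1);cc=max(cs,key=cv2.contourArea);print(n,(cv2.approxPolyDP(cc,4,True)[:,0]+[x0,y0]).tolist())
    for th in(1.75,1.85,1.95):
        e=[wp([.070-.078*np.cos(th),y,.046+.078*np.sin(th)]) for y in(.06,-.06)]
        print(th,proj(f,e).round(1).tolist())
    print("hinge",proj(f,[wp([.07,.06,.046]),wp([.07,-.06,.046])]).round(1).tolist())
E
```

```text
t 17.725 tip unit [0.0083 0.2175 0.2221] F [ 0.   -0.34 -0.27] grip 0.0001127132743755546 ydown [-0.009 -0.001 -1.   ]
top [[332, 153], [278, 161], [282, 180], [331, 173]]
1.75 [[276.6, 166.2], [334.9, 157.2]]
1.85 [[276.2, 162.9], [334.3, 154.0]]
1.95 [[275.8, 159.8], [333.6, 150.9]]
hinge [[280.8, 181.8], [334.7, 173.5]]
side [[310, 158], [302, 186], [335, 199], [344, 170]]
1.75 [[305.4, 157.5], [340.0, 169.8]]
1.85 [[307.5, 157.5], [342.1, 169.8]]
1.95 [[309.5, 157.9], [344.1, 170.1]]
hinge [[300.8, 186.5], [334.4, 200.6]]
```

View pics/s6z.png

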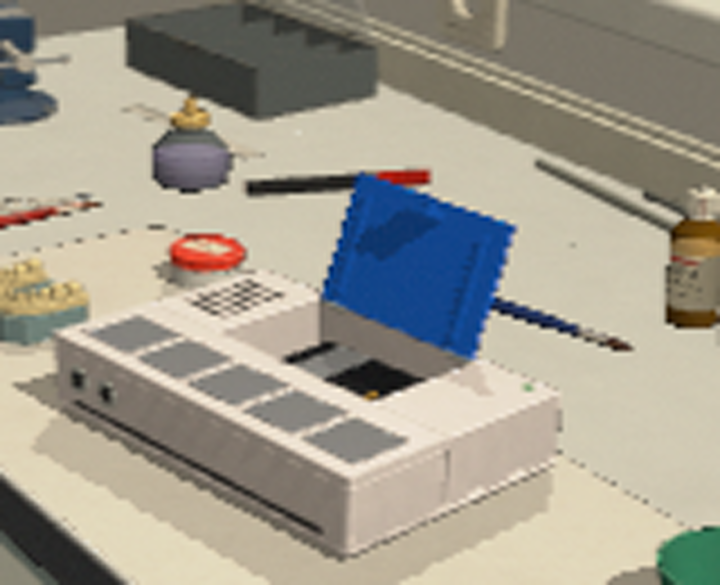

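View pics/t6.png

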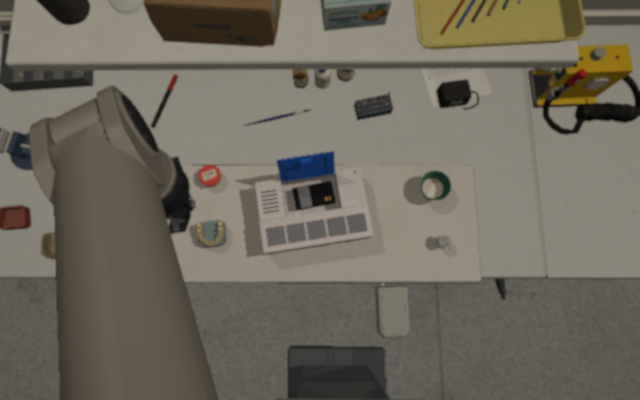

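The side view puts the door's edge corners at (310,158) and (344,170), against a predicted (309.5,157.9) and (344.1,170.1) for 1.95 rad. The battery is in its bay and the loose items look unmoved, so I hand in.

```bash
python3 -c "
from bench import r
print(r.hand_in())"
```

```text
the job is handed in; nothing more can be done
None
```

The battery door is open at its stop, and I handed the job in at about 18 s with the arm clear of everything.

- **Finding the catch:** I felt squares 1 to 4 with the closed fingertips. All four were hard, at 8–19 N with no give. The 19 N was on square 2, which I pressed harder than intended. Square 5 gave, and pressing it about 4 mm at 3.5 N made the door spring up.
- **Opening the door:** I pushed it back beside the hook until the force climbed to about 9 N with almost no further movement. I then backed off and moved the arm away.
- **Last checks:**
  - **Contact:** the force on the tool was about zero.
  - **Door angle:** the side view matches 1.95 rad to within a pixel. The top view reads 1–2 pixels less, about 1.9 rad. I put that down to the colour mask shrinking the edge.
  - **Other things:** by eye, the battery is still in its bay and the tin, tooth model, bowl and dish are where they started.

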